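# Put the corkscrew away in its latched case

## Task

Put the corkscrew away in its case: press the thumb plate so that the sprung lid pops fully open, lay the corkscrew flat in the wide empty compartment (lay it, do not drop it), then push the lid down until the latch snaps and holds it shut. Do not shift or tip the bottles, the glass or the dish of corks.

Things in the scene. Friction and masses are not known exactly. Their poses are not given: they have to be found in the camera images.
- case: Dark wooden tool case, fixed, 144 (x) by 140 (y) mm, rim 50 mm high, 60 mm with the lid shut. Origin: centre of its underside, on the table. z up; -x is its front, with the brass thumb latch; +x its back, with the hinge, whose axis runs along y through (72, 0, 50) mm. Walls 8 mm, inner floor 8 mm up. It stands on the left or right of the table, turned up to 20 degrees.
- compartment (a point): Centre of the floor of the wide empty compartment, at (0, 22, 8) mm in the case's frame; axes as the case's. The compartment is 128 mm along x, 80 mm along y, 42 mm deep. A divider 5 mm thick, its top 25 mm above the table, parts it from a narrow compartment on the -y side, which holds a bottle stopper fixed in place.
- lid (a joint): Lid angle, rad: 0 shut, 1.75 fully open (10 degrees past upright, leaning back). A plate 144 by 140 by 10 mm, its inner face on the hinge axis. A spring (0.10 to 0.17 N m) always drives it open: once unlatched it rises by itself within 1.5 s; it stays shut only when latched. To shut it, push on its outer face; the last few mm need 5 to 8 N near the front edge; latched, it reads under 0.02.
- lid_edge (a point): Middle of the lid's front edge, on its outer face: 144 mm from the hinge axis along the lid, 10 mm out from the inner face. 60 mm above the table when shut, about 190 mm when open.
- latch (a joint): Angle in rad of the brass rocker latch at the middle of the case's front: 0 at rest, 0.30 pressed to its stop; it springs back. It lets the lid go at about 0.18 rad. Its upright hook stands 11 to 16 mm in front of the front wall, is 40 mm wide and reaches 75 mm above the table.
- thumb_plate (a point): Press point on the latch's brass thumb plate, a flat tongue 44 mm wide (along the case's y) that sticks out forwards from the case's front, its top 32 mm above the table. The point lies 118 mm in front of the case's centre and 32 mm from the rocker's pivot line. Press it straight down by 7 to 9 mm, with up to 6 N; its stop is at 9.6 mm.
- corkscrew_center (a point): Folded waiter's corkscrew, steel with a black top, 112 mm long (its x), 24 mm wide (its y), 20 mm high over most of its length and 12 mm at its +x end, 0.12 kg or so. The point is its centre, half-way up, 10 mm above what it lies on. It lies flat on the table, on the side where the case is not, in any direction.
- tall_bottle: Bystander: full upright dark bottle, 74 mm diameter, 290 mm tall. Origin: centre of its base.
- squat_bottle: Bystander: full upright dark bottle, 80 mm diameter, 205 mm tall. Origin: centre of its base.
- wine_glass: Bystander: upright stemmed glass, 72 mm diameter, 170 mm tall. Origin: centre of its foot. The two bottles and the glass stand, in any order, at the middle of the table farther from the robot than the case, and on the far left and far right.
- cork_dish: Bystander: white dish of corks, 92 mm diameter, 22 mm high (corks to 44 mm), its centre about 95 mm from the corkscrew's centre on its +y side. Origin: centre of its base.

How it is judged:
By the outcome, as a careful person would: the job done as asked, in the order asked, and still so for the second after the job is handed in, with the robot touching nothing.
It also fails if it takes over 72 s, if anything falls off the work surface, if the arm or the gripper's body presses on something with over 40 N, if the wrist force passes 120 N, or if a joint passes its speed limit or range.

## Robot

A 6-joint arm with a two-finger parallel gripper is mounted at the origin on the work surface. World frame = base frame: x ahead of the robot, y to its left, z up, the work surface at z = 0. Lengths are in m, angles in degrees, forces in N, time in s.
With the tool pointing down it reaches from about 0.375 to 0.75 m from the base axis. Payload 9 kg.
Tool frame: the origin (TCP) lies where the fingers leave the gripper's body, on its centre line; the fingertips stand 73 mm ahead of it and the grasp point (between the pads) lies 54 mm ahead of it (robot.tip_reach is the distance from the TCP to the fingertips, in m); z points along the fingers, y is the direction in which the jaws open and shut (so a half turn about z gives the same grasp; the last joint's range is limited). The gripper opens to 85 mm and grips with 20 to 120 N. Pads are 22 mm wide; open, the fingers measure 114 mm over their backs; the gripper's body (76 mm by 85 mm) begins 54 mm behind the grasp point. The pads swing forward as they close: fully open they stand 13 mm farther back than shut.
Start: joints at [-78.306, 5.964, 5.575, 89.605, 0, 77.527], TCP at [0.246, -0.547, 0.304] pointing down, gripper open.
Joint ranges: [-171.21, 171.21], [-48.23, 106.86], [-62.78, 66.21], [-105.2, 120.99], [-86.42, 89.51], [-180, 180]. Speed limits (degrees/s): [127.2, 127.2, 147.25, 180, 180, 180].

## Interface

Orientations are given as [roll, pitch, yaw] about the fixed x, y, z axes, in that order (R = Rz(yaw) Ry(pitch) Rx(roll)).
In Python, from plant import robot gives the robot as it stands. Calls block until the motion is done:
- robot.move_pose(position, orientation): joint-space move of the TCP to a pose.
- robot.line_to(position, vel=0.15, rotation=None, guard=None): straight line of the TCP; rotation=None keeps the orientation; vel is the mean speed in m/s. With guard (N) it stops when the force on the tool has changed by that much, and returns True; else False.
- robot.goto_joints(angles): joint-space move.
- robot.set_gripper(opening): finger opening in m; the grip force is fixed at half the most; returns when the fingers have stopped.
- robot.pause(seconds).
- robot.ik(position, orientation): joint angles nearest the present ones, or None.
- robot.observe(): the state.
- robot.grab_frame(name): name is "scene" or "top"; returns the picture (480x640x3 uint8, blue, green, red); there is no depth.
- robot.get_calibration(name): a dict with "vertical_fov" (degrees; the focal length in pixels is half the picture's height over the tangent of half this angle, whatever the lens; pixels are square), "cx", "cy" (the principal point, pixels), "rvec" (rotation vector, rad) and "tvec" (3), from world to camera coordinates, as OpenCV has them. Camera axes: x right, y down, z forward; pixel columns grow to the right and rows downward; lengths in m; the calibration is good to about 2 mm. A picture is of the moment at which its call begins. get_calibration takes no time and is no camera call.
A pose or a line that the arm cannot do raises robot.IKError and nothing moves.
- robot.job_done(): hands the job in, once; it reports no verdict.
The state is a dict: "time": time; "q": joint angles; "qvel": joint speeds; "joint_torque": joint torques, N m; "tool_pos": TCP position; "tcp_rot": TCP orientation; "ft_force": force on the tool from outside, world axes, zero at the start; "torque": the same for the moment, N m; "gripper_width": finger opening in m.
Only numpy, scipy, OpenCV 4.12 (cv2) and the standard library are available. Lean on these libraries where they do the work, as an engineer would, in place of code of your own. Each camera call takes 0.05 s, during which the arm holds its last target. There are 200 camera calls.

## Working session

There is one attempt and no reset: what is moved stays moved. The work goes in short steps, each a Python script; the robot and the scene stay as the last script left them, time stands still between calls to the robot, and variables do not carry over. Pictures are saved under pics/ and viewed, about 8 in all and at most 12, crops included, and the job is handed in when it is done.

```bash
ls; mkdir -p pics
python3 - <<'E'
from plant import robot
import cv2,numpy as np
for n in("scene","top"):
    im=robot.grab_frame(n); cv2.imwrite(f"pics/{n}0.png",im); c=robot.get_calibration(n); print(n,c)
    R=cv2.Rodrigues(np.array(c["rvec"],float))[0]; print(-R.T@np.ravel(c["tvec"]))
s=robot.observe(); print(s["time"],s["tool_pos"],s["tcp_rot"],s["ft_force"],robot.tip_reach)
E
```

```text
pics
scene {'vertical_fov': 44.27418330702751, 'cx': 312.75554890888964, 'cy': 240.95446712487384, 'rvec': array([ 1.59837476,  2.19972076, -0.6738902 ]), 'tvec': array([ 0.17078342, -0.38214423,  2.0975862 ])}
[1.46383989 0.30550516 1.52934902]
top {'vertical_fov': 57.982303517270395, 'cx': 318.1018023754779, 'cy': 236.50948379284335, 'rvec': array([ 2.17850086, -2.15527408,  0.084436  ]), 'tvec': array([5.03634452e-04, 5.29123875e-01, 1.04281976e+00])}
[ 0.43043254 -0.01009578  1.08723101]
0.1 [ 0.24561585 -0.54720675  0.30321762] [-1.79937532e+02 -1.42899307e-02  2.41669557e+01] [ 0.4000137   0.15225812 -0.38805357] 0.0726
```

View pics/top0.png

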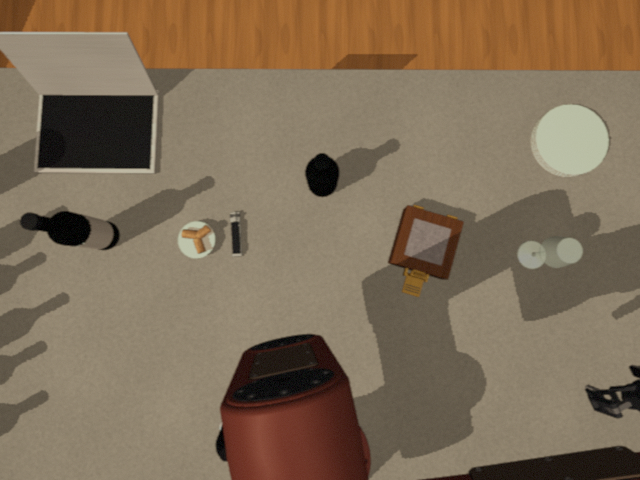

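View pics/scene0.png

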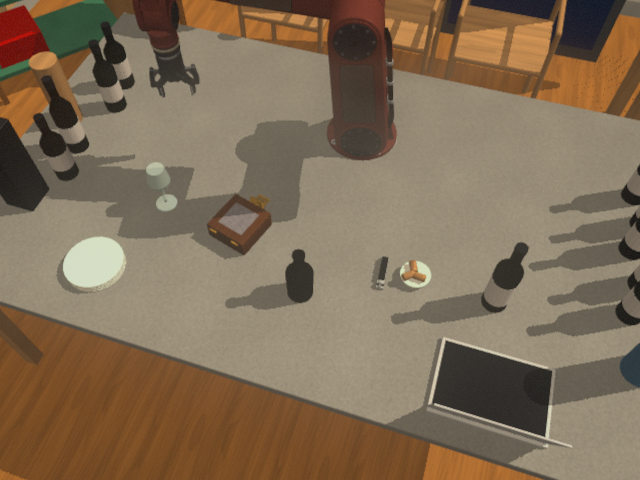

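The top view has up = world +x and left = +y. The case is at px (427,243) on the right with its brass plate at (415,282). The corkscrew is at (236,233), the dish at (196,240), the squat bottle's base near (322,180) and the glass foot near (531,254). Next I'll crop in closer to measure.

```bash
cat > h.py <<'E'
import numpy as np,cv2
def cast(c,px,z):
    f=240/np.tan(np.radians(c["vertical_fov"]/2)); R=cv2.Rodrigues(np.array(c["rvec"],float))[0]; t=np.ravel(c["tvec"])
    px=np.atleast_2d(px).astype(float); o=-R.T@t
    d=np.c_[(px[:,0]-c["cx"])/f,(px[:,1]-c["cy"])/f,np.ones(len(px))]@R
    return o+d*((z-o[2])/d[:,2])[:,None]
def proj(c,P):
    f=240/np.tan(np.radians(c["vertical_fov"]/2)); K=np.array([[f,0,c["cx"]],[0,f,c["cy"]],[0,0,1]])
    return cv2.projectPoints(np.atleast_2d(P).astype(float),np.array(c["rvec"]),np.array(c["tvec"]),K,None)[0][:,0]
E
python3 - <<'E'
from h import *
t=cv2.imread("pics/top0.png")
a=cv2.resize(t[195:305,380:480],None,fx=4,fy=5.0) if 0 else cv2.resize(t[195:305,375:475],None,fx=4,fy=4,interpolation=cv2.INTER_CUBIC)
b=cv2.resize(t[180:290,160:260],None,fx=4,fy=4,interpolation=cv2.INTER_CUBIC)
cv2.imwrite("pics/crop1.png",np.hstack([a,b]))
E
```

```text
(no output)
```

View pics/crop1.png

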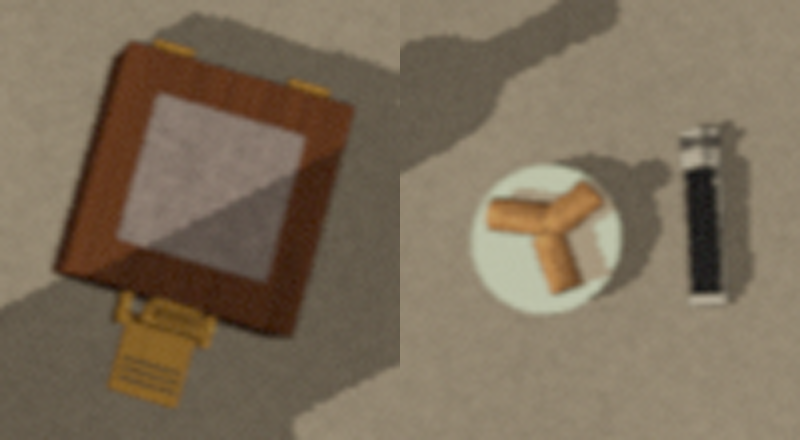

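The crop scale is 4x. The lid corners are at about (133,45), (354,107), (292,335) and (70,270), and the plate runs from y≈325 to 400. The corkscrew's silver low end is at (703,126) and its black end at (707,303), so its +x is near world +x, with the dish on its +y side. I'll convert these to world positions.

Run:
```python
from h import *
from plant import robot
c=robot.get_calibration("top")
A=lambda p:np.array(p)/4+[375,195]-.375
B=lambda p:(np.array(p)-[400,0])/4+[160,180]-.375
L=cast(c,A([(133,45),(354,107),(292,335),(70,270)]),.06)[:,:2]; ctr=L.mean(0)
ex=(L[0]+L[1]-L[2]-L[3])/2; ey=(L[0]+L[3]-L[1]-L[2])/2
print("lid",ctr,np.hypot(*ex),np.hypot(*ey),np.degrees([np.arctan2(ex[1],ex[0]),np.arctan2(-ey[0],ey[1])]))
P=cast(c,A([(117,240),(268,281),(306,133),(158,93)]),.06)[:,:2]; u=P[2]+P[3]-P[0]-P[1]; print("panel",P.mean(0),np.degrees(np.arctan2(u[1],u[0])))
pl=cast(c,A([(109,386),(178,406)]),.032)[:,:2].mean(0); print("plate front",pl,np.hypot(*(pl-ctr)),np.degrees(np.arctan2(*(ctr-pl)[::-1])))
K=[cast(c,B([(700,127)]),.012)[0],cast(c,B([(708,303)]),.018)[0]]; d=K[0]-K[1]; print("cork",(K[0]+K[1])/2,np.hypot(*d[:2]),np.degrees(np.arctan2(d[1],d[0])))
t=cv2.imread("pics/top0.png")[180:290,160:260].max(2)
m=(t<40).astype(np.uint8); m[:, :60]=0; n,_,st,ce=cv2.connectedComponentsWithStats(m)
i=1+np.argmax(st[1:,4]); r=cv2.minAreaRect(np.argwhere(_==i)[:,::-1].astype(np.float32)); bx=cv2.boxPoints(r)+[160,180]; print("black",r,cast(c,bx,.02)[:,:2].round(4).tolist(),cast(c,bx.mean(0),.02))
D=cast(c,B([(546,238)]),.022)[0]; print("dish",D)
```

```text
lid [ 0.51592513 -0.254273  ] 0.14045853171757886 0.13535818193248103 [-15.91986987 -15.60718292]
panel [ 0.51715914 -0.2543205 ] -15.491311742135277
plate front [ 0.39239918 -0.21819972] 0.1286854456630181 -16.27938809304993
cork [0.53617668 0.21222878 0.015     ] 0.11124562621223125 4.875188122833774
black ((75.44474792480469, 57.45027542114258), (29.11759376525879, 5.466118335723877), 86.98721313476562) [[0.561, 0.2211], [0.5618, 0.2075], [0.4895, 0.2016], [0.4886, 0.2151]] [[0.52510427 0.21131428 0.02      ]]
dish [0.51977358 0.3085177  0.022     ]
```

Case centre (0.5165, -0.2543) with yaw -15.7°. Corkscrew (0.536, 0.212) with yaw about 4.8°. The plate's front edge agrees with a press point 118 mm out. Next, the press.

```bash
cat >> h.py <<'E'
C=np.array([.5165,-.2543,0]); CY=-15.7; a=np.radians(CY)
RC=np.array([[np.cos(a),-np.sin(a),0],[np.sin(a),np.cos(a),0],[0,0,1]])
def cw(x,y,z): return C+RC@np.array([x,y,z])/1000   # case mm -> world
def tip(x,y,z): return cw(x,y,z+72.6)   # TCP for tip at case mm (tool down)
def st(r):
    s=r.observe(); print(round(s["time"],2),np.round(s["tool_pos"],4),np.round(s["tcp_rot"],1),np.round(s["ft_force"],1),round(s["gripper_width"],4))
E
python3 - <<'E'
from h import *
from plant import robot
robot.set_gripper(0); 
robot.move_pose(tip(-120,0,130),[180,0,CY]); st(robot)
robot.line_to(tip(-120,0,40),vel=.15)
print(robot.line_to(tip(-120,0,23.2),vel=.05,guard=12)); st(robot)
robot.pause(.3); st(robot)
robot.line_to(tip(-122,0,130),vel=.25); robot.move_pose(tip(-180,100,230),[180,0,CY]); st(robot)
cv2.imwrite("pics/top1.png",robot.grab_frame("top")[100:340,120:520])
E
```

```text
2.27 [ 0.4011 -0.2225  0.203 ] [180.   -0.  -15.7] [ 0.3  0.5 -0.1] -0.0002
True
3.42 [ 0.4017 -0.2227  0.0963] [ 1.799e+02 -1.000e-01 -1.570e+01] [-0.8  2.   8.7] 0.0001
3.72 [ 0.4017 -0.2227  0.0963] [ 1.799e+02 -1.000e-01 -1.570e+01] [-1.8  0.9  9.2] 0.0002
4.95 [ 0.3704 -0.1097  0.301 ] [-1.80e+02  1.00e-01 -1.57e+01] [ 0.1 -0.5  0.7] -0.0001
```

View pics/top1.png

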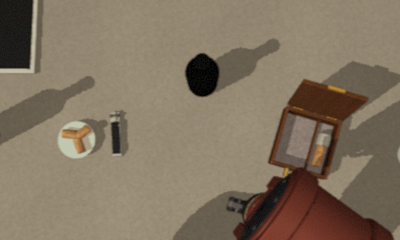

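The lid has popped open, with the wide compartment clear on the left and the stopper on the right. The corkscrew hasn't moved. Next, the grasp.

Run:
```python
from h import *
from plant import robot
K=np.array([.534,.212,0]); o=[180,0,4.8]
print(robot.ik(K+[0,0,.3],o))
robot.move_pose(K+[0,0,.3],o); robot.set_gripper(.046)
robot.line_to(K+[0,0,.13],vel=.2)
print(robot.line_to(K+[0,0,.0726+.005],vel=.08,guard=8)); st(robot)
robot.set_gripper(0); st(robot)
robot.line_to(K+[0,0,.2],vel=.12); st(robot)
robot.move_pose(K+[-.05,-.05,.34],o); st(robot)
T=robot.grab_frame("top");S=robot.grab_frame("scene")
cv2.imwrite("pics/g.png",np.hstack([cv2.resize(T[150:350,150:350],(400,400)),cv2.resize(S[170:330,300:460],(400,400))]))
```

```text
[   8.61683705    1.45192889    0.47507742   89.02314852    0.
 -176.18316295]
False
12.12 [0.5342 0.212  0.0779] [-180.    -0.     4.8] [0.2 0.3 0.3] 0.0465
12.46 [0.5346 0.2121 0.0786] [-1.8e+02 -1.0e-01  4.8e+00] [-0.8 -0.5  6. ] 0.022
13.62 [0.5336 0.2119 0.199 ] [1.8e+02 1.0e-01 4.8e+00] [ 0.6 -0.5 -1.3] 0.0216
18.71 [0.484 0.162 0.34 ] [180.    0.    4.8] [ 0.4  0.8 -1.3] 0.0218
```

View pics/g.png

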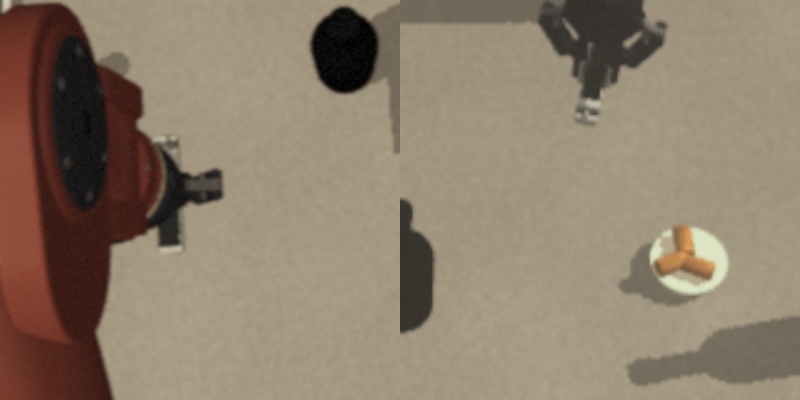

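The grip holds at 22 mm with the corkscrew level, and the dish and bottle are undisturbed. In the crop the held ends are at (168,137) and (172,250). Next I'll get the offset from the grasp and lay it in the case.

Run:
```python
from h import *
from plant import robot
c=robot.get_calibration("top")
e=cast(c,np.array([(168,137),(172,250)])/2+150-.25,.278); e[0]=cast(c,np.array([168,137])/2+150-.25,.274)[0]
s=robot.observe(); d=e[0]-e[1]; off=(e.mean(0)-s["tool_pos"])[:2]; u=np.array([np.cos(.0838),np.sin(.0838)])
print("len",np.hypot(*d[:2]),"offset along",off@u,"across",off@[-u[1],u[0]],np.degrees(np.arctan2(d[1],d[0])), s["q"])
for y in (CY,CY+180):
  print(y,robot.ik(tip(0,22,180),[180,0,y]))
```

```text
len 0.10707370976455385 offset along 0.001473763945904894 across -0.003093677393300913 4.138377934082725 [ 3.79744375e+00 -9.02116904e+00 -5.40409732e+00  9.36179149e+01
 -1.17792562e-03  1.78991536e+02]
-15.7 [-37.13962859   0.8466603   -5.05701373  84.09632597   0.
 158.56037141]
164.3 [-37.13962859   0.8466603   -5.05701373  84.09632597   0.
 -21.43962859]
```

Run:
```python
from h import *
from plant import robot
o=[180,0,CY]; g=lambda z:cw(-2,22,0)+[0,0,z]
robot.move_pose(g(.30),o); st(robot)
robot.line_to(g(.105),vel=.15); st(robot)
print(robot.line_to(g(.0856),vel=.03,guard=4)); st(robot)
robot.set_gripper(.036); st(robot)
robot.line_to(g(.30),vel=.15); robot.move_pose(tip(-60,230,230),o); robot.set_gripper(0); st(robot)
T=robot.grab_frame("top");S=robot.grab_frame("scene")
cv2.imwrite("pics/p.png",np.hstack([cv2.resize(T[150:310,360:520],(400,400)),cv2.resize(S[150:310,160:320],(400,400))]))
```

```text
20.28 [ 0.5208 -0.2316  0.3003] [-180.    -0.   -15.6] [ 0.   0.1 -1.2] 0.0219
21.73 [ 0.5211 -0.2329  0.106 ] [ 1.80e+02 -1.00e-01 -1.57e+01] [ 0.1  0.7 -1.5] 0.0216
True
22.32 [ 0.5203 -0.2324  0.0866] [-180.     0.   -15.7] [0.4 0.5 5.3] 0.0216
22.62 [ 0.5197 -0.232   0.0858] [-1.799e+02  1.000e-01 -1.570e+01] [-0.6  0.   0.3] 0.0359
25.49 [ 0.521  -0.0171  0.3025] [180.    0.  -15.7] [-0.1 -0.3  0.8] -0.0003
```

View pics/p.png

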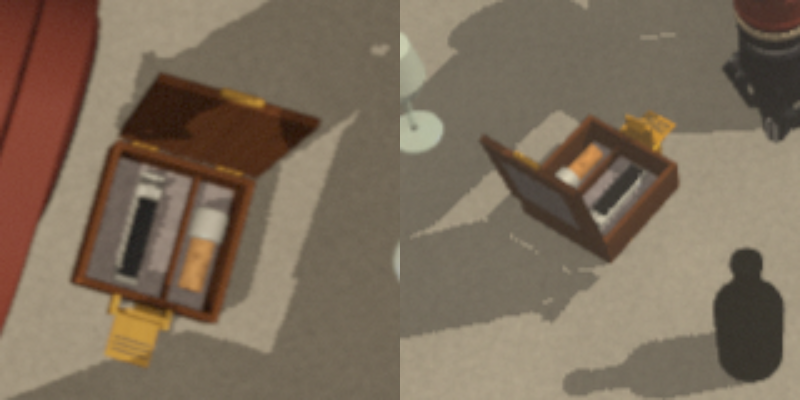

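The corkscrew lies flat in the wide compartment and the lid is open. Next, I'll close the lid from behind with shut fingers, following the lid's arc.

Run:
```python
from h import *
from plant import robot
o=[180,0,CY]
def P(t,extra=0,r=122,w=11):
    dx=10+w*max(np.sin(t),0)+extra
    return tip(72-r*np.cos(t)+dx*np.sin(t),0,50+r*np.sin(t)+dx*np.cos(t))
A=tip(150,0,220)
wps=[P(1.75,25)]+[P(t) for t in np.arange(1.7,.04,-.12)]
for p in [A]+wps: assert robot.ik(p,o) is not None,p
robot.move_pose(tip(60,0,245),o); robot.move_pose(A,o); st(robot)
for p in wps:
    if robot.line_to(p,vel=.12,guard=25): print("guard"); st(robot); break
else:
    st(robot)
    print(robot.line_to(tip(72-122,0,57.5),vel=.04,guard=25)); st(robot)
```

```text
27.08 [ 0.6615 -0.293   0.292 ] [-1.80e+02  1.00e-01 -1.56e+01] [ 0.5  0.7 -0.7] 0.0001
31.77 [ 0.471  -0.2414  0.1511] [-180.     0.   -15.7] [-0.5  0.6  0.9] 0.0001
False
32.44 [ 0.4689 -0.2412  0.1313] [ 1.80e+02 -1.00e-01 -1.57e+01] [-1.1  1.   8.8] -0.0003
```

Run:
```python
from h import *
from plant import robot
o=[180,0,CY]
print(robot.line_to(tip(-50,0,54),vel=.03,guard=14)); st(robot)
robot.pause(.2); robot.line_to(tip(-50,0,85),vel=.08); st(robot)
robot.line_to(tip(-50,0,200),vel=.2); robot.move_pose(tip(-60,230,230),o); st(robot)
T=robot.grab_frame("top");S=robot.grab_frame("scene"); cv2.imwrite("pics/topc.png",T)
cv2.imwrite("pics/c.png",np.hstack([cv2.resize(T[150:310,360:520],(400,400)),cv2.resize(S[150:310,160:320],(400,400))]))
```

```text
True
32.65 [ 0.4689 -0.2412  0.1297] [ 1.799e+02 -1.000e-01 -1.570e+01] [-6.   5.5 20.4] -0.0001
33.37 [ 0.4685 -0.2408  0.1577] [ 1.80e+02 -1.00e-01 -1.57e+01] [0.3 0.4 0.1] -0.0001
35.02 [ 0.5208 -0.0174  0.3017] [ 1.80e+02  1.00e-01 -1.57e+01] [ 0.5 -0.1  0.6] 0.0001
```

View pics/c.png

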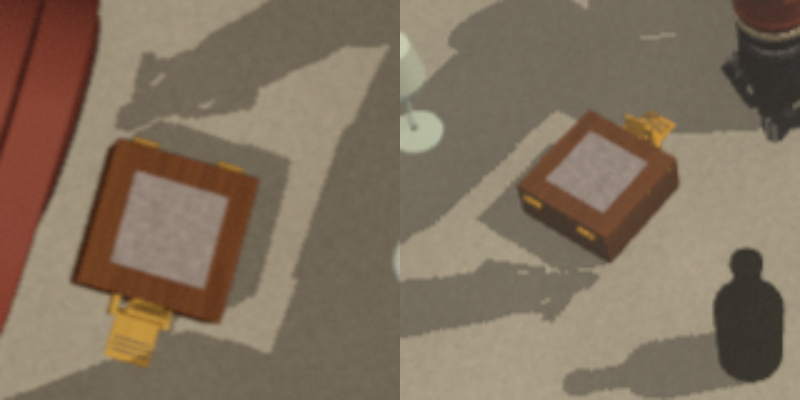

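View pics/topc.png

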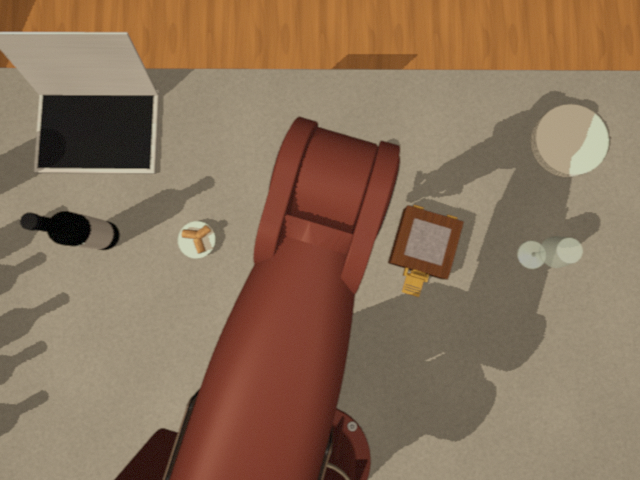

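The lid has stayed shut since the push. The dish (196,240), glass (531,254) and tall bottle are at the same pixels as at the start, and the squat bottle stands upright. I'll hand in.

Run:
```python
from h import *
from plant import robot
robot.job_done(); st(robot)
```

```text
the job is handed in; nothing more can be done
the job is handed in; nothing more can be done
```

The corkscrew is in the case with the lid shut, and I handed the job in at about 35 s of the 72 s limit. I pressed the thumb plate and the lid popped open. Then I gripped the corkscrew at its middle and laid it in the wide compartment, releasing it only when it touched the floor. Last, I pushed the lid down along its arc from behind until the wrist force read about 20 N.

**Last checks:**
- **Lid:** the last pictures, over 1.5 s after I let go, show it flat and shut. I judged the latch by that, as there is no direct reading of its angle.
- **Corkscrew:** it lay flat in the wide compartment in the last picture before closing.
- **Bystanders:** the dish, glass and tall bottle are at their starting pixels. The arm hid the squat bottle in the final top view, but the side view shows it upright and in the same place as in the picture before closing.
- **Forces:** the press stopped early on its 12 N guard, reading about 9 N against the advised 6 N, after the latch had reached its stop. Closing the fingers on the corkscrew briefly read about 6 N upward, probably fingertips on the table.

No check failed or disagreed.

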